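# Pop the black-lidded jar out of its push-push stand and weigh it

### The job

Get the jar with the black lid out of its stand: press it deeper until the latch trips, let it spring up, then draw it out and set it down gently, upright, in the middle of the scale's pan, and let go. Leave the jar with the white lid latched down in its own stand, and do not disturb the cast cup or the flat tin.

Things in the scene. Friction and masses are not known exactly. Their poses are not given: they have to be found in the camera images.
- black_lid_jar: Whitish jar with a BLACK screw lid: body 58 mm across up to 71 mm, lid 54 mm across from 72 to 85 mm; 85 mm tall, 0.19 to 0.31 kg. Origin: centre of its underside, z up along its axis. At the start it stands in the round cradle of the short stand, latched down, its lid 2 mm proud of the stand's top plate.
- white_lid_jar: Bystander jar, blue body and WHITE lid, 60 mm across, 120 mm tall, latched down in the tall stand, lid 2 mm proud. Origin: centre of its underside. Must stay there.
- short_stand_hole (a point): Centre of the round 64 mm hole, on the upper face of the short stand's blue top plate (146 x 116 mm, 10 mm thick, 115 mm above the bench; the stand is fixed to the bench). x axis points from the hole towards the stand's rear column.
- tall_stand_hole (a point): The same for the tall stand (66 mm hole, plate 150 mm above the bench).
- short_stand_cradle (a point): Centre of the floor of the short stand's sprung cradle, on which the black-lidded jar stands. The cradle is a cup 20 mm high in all (61 mm bore, 14 mm deep), wholly below the top plate.
- short_stand_lift (a joint): Height of the short stand's cradle (m): 0 latched down, as at the start; negative pressed deeper, to a hard stop at -0.012; +0.038 sprung right up. Push-push latch: pressing the jar down to the stop (5 to 8 N, nearly constant) trips it; when let go the cradle rises with the jar by itself within about 1 s and stays up, the lid then 40 mm proud of the plate. Pressing it right down again latches it again.
- tall_stand_lift (a joint): The same for the tall stand; must stay at 0.
- pan_mid (a point): Middle of the dial scale's round white pan, on its inner floor, 178 mm above the bench; the pan is 203 mm across with a rim rising to 195 mm, its flat floor about 120 mm across. The pan sinks up to 2 mm under the jar. The green scale, 116 x 166 mm in plan below the pan, is fixed to the bench.
- cast_cup: Bystander: grey cast cup, 99 mm across, 90 mm tall, standing loose behind the stands. Origin: centre of its underside.
- natch_tin: Bystander: flat white tin, 70 mm across, 28 mm tall, loose near the bench's left end. Origin: centre of its underside.

How it is judged (in metres and radians):
On the way, in this order (a step that is already met when the one before it is completed fails the run):
1. the black-lidded jar is pressed deeper in its stand (value of joint short_stand_lift below -0.004 m and distance between black_lid_jar and short_stand_cradle below 0.01 m), for 0.02 s.
2. the latch has let go and the cradle has sprung up with the jar still in it (value of joint short_stand_lift above 0.025 m and distance between black_lid_jar and short_stand_cradle below 0.01 m), for 0.05 s.
At the end, for the whole second after the job is handed in: The black-lidded jar stands upright (within 10 degrees) and still on the scale's pan, its axis within 40 mm of the pan's middle, its base on the pan's floor; the white-lidded jar is still latched down in its stand (horizontal distance between black_lid_jar and pan_mid below 0.04 m and z of black_lid_jar in the frame of pan_mid between -0.006 and 0.012 m and angle between black_lid_jar's own z axis and vertical below 0.17 rad and linear speed of black_lid_jar below 0.02 m/s and horizontal distance between white_lid_jar and tall_stand_hole below 0.01 m and value of joint tall_stand_lift below 0.005 m); the robot touches nothing.
It fails at once if the white-lidded jar was moved by more than 15 mm (distance of white_lid_jar from where it was at the start of the episode above 0.015 m).
It fails at once if the cast cup was moved by more than 30 mm (distance of cast_cup from where it was at the start of the episode above 0.03 m).
It fails at once if the tin was moved by more than 30 mm (distance of natch_tin from where it was at the start of the episode above 0.03 m).
It fails at once if the black-lidded jar was let go with its base more than 25 mm above the pan's floor (z of black_lid_jar in the frame of pan_mid above 0.025 m and contact force between the fingers and black_lid_jar below 0.05 N).
It fails at once if the black-lidded jar was tipped over (more than 45 degrees) (angle between black_lid_jar's own z axis and vertical above 0.785 rad).
It also fails if it takes over 53 s, if anything falls off the work surface, if the arm or the gripper's body presses on something with over 40 N, if the wrist force passes 120 N, or if a joint passes its speed limit or range.

### The arm

A 6-joint arm with a two-finger parallel gripper is mounted at the origin on a cart in front of the work surface, level with it; the furniture and walls round the work are solid. World frame = base frame: x ahead of the robot, y to its left, z up, the work surface at z = 0. Lengths are in m, angles in degrees, forces in N, time in s.
With the tool pointing down it reaches from about 0.25 to 0.725 m from the base axis. Payload 9.7 kg.
Tool frame: the origin (TCP) lies between the finger pads; the fingertips stand 19 mm ahead of it and the grasp point (between the pads) is the TCP; z points along the fingers, y is the line along which they close (so a half turn about z gives the same grasp; the last joint's range is limited). The gripper opens to 85 mm and grips with 20 to 120 N. Pads are 22 mm wide; open, the fingers measure 114 mm over their backs; the gripper's body (76 mm by 85 mm) begins 54 mm behind the grasp point. The pads swing forward as they close: fully open they stand 13 mm farther back than shut.
Start: joints at [69.958, 4.979, 10.078, 95.1, 0, 90], TCP at [0.188, 0.517, 0.25] pointing down, gripper open.
Joint ranges: [-179.16, 179.16], [-48.56, 103.87], [-65.8, 70.77], [-126.05, 130.52], [-82.76, 87.17], [-180, 180]. Speed limits (degrees/s): [127.2, 127.2, 147.25, 180, 180, 180].

### API

Orientations are given as [roll, pitch, yaw] about the fixed x, y, z axes, in that order (R = Rz(yaw) Ry(pitch) Rx(roll)).
In Python, from workcell import telemetry, camera, calibration, workorder gives the robot as it stands.
- The arm moves only by the tool play_rows, never from a script. Its argument "increments" is a list of rows, each a list of 3 entries, a list of its own where there are three numbers: the shift along the tool's x, y, z in mm, then the turn, a rotation vector about the tool's x, y, z in degrees, then the closure, from 0 (fully open) to 1 (shut). In form: [[[x, y, z], [ax, ay, az], jaw], ...]. A call has 1 to 20 rows; each row is the pose to reach, as a shift and turn from the pose commanded when the call began, along the tool's axes at that moment; what a row does not reach only later rows make up. A row lasts 1/10 s, in which the tool goes at most 50 mm and 8.59 degrees, less where a joint would pass 70% of its speed; a pose out of reach is approached as far as the arm can. A call with a gripper value outside its range is refused whole. The fingers move at their own pace and stop on an object; "grip_force" is the grip in N (left out, the last holds). Time passes only in rows, so rows that repeat a pose let the fingers close. It gives the time, the measured TCP pose, the force, the opening and the grip force at its end, in the units of the state.
- telemetry.get_obs(): the state, without advancing time (a new reading comes with each control period).
- camera(name): name is "scene" or "top" or "wrist"; returns (picture, depth): 420x560x3 uint8, red, green, blue; 420x560 float32, m along the optical axis (not along the pixel's ray), 0 where there is no reading.
- calibration(name): a dict with "vertical_fov" (degrees; the focal length in pixels is half the picture's height over the tangent of half this angle, whatever the lens; pixels are square), "cx", "cy" (the principal point, pixels), "rvec" (rotation vector, rad) and "tvec" (3), from world to camera coordinates, as OpenCV has them; the wrist camera has in their place "hand_eye" (4x4, takes a point from camera to tool coordinates, whose origin is the TCP and whose axes are the flange's). Camera axes: x right, y down, z forward; pixel columns grow to the right and rows downward; lengths in m; the calibration is good to about 2 mm. A picture is of the moment at which its call begins: read the wrist's pose just before it. calibration takes no time and is no camera call.
- workorder.job_done(): hands the job in; it is judged then, once.
The state is a dict: "time": time; "q": joint angles; "qd": joint speeds; "joint_efforts": joint torques, N m; "ee_pos": TCP position; "tcp_rot": TCP orientation; "wrist_force": force on the tool from outside, world axes, zero at the start; "torque": the same for the moment, N m; "opening": finger opening in m; "grasp_force": force on a finger pad.
Only numpy, scipy, OpenCV 4.12 (cv2) and the standard library are available. Lean on these libraries where they do the work, as an engineer would, in place of code of your own. Each camera call takes 0.05 s, during which the arm holds its last target. There are 200 camera calls.

## Working session

There is one attempt and no reset: what is moved stays moved. The work goes in short steps, Python scripts to look and compute and a tool call to move; the robot and the scene stay as the last step left them, time stands still between calls to the robot, and variables do not carry over. Pictures are saved under pics/ and viewed, at most 10 in all, crops included, and the job is handed in when it is done.

Besides the shell and the picture viewer there is one more tool, called after "Request:" in YAML: its name, and indented under it one key for each argument. play_rows: Moves the arm, as the interface text tells. Its arguments: {"type":"object","properties":{"increments":{"type":"array"},"grip_force":{"type":"number"}},"required":["increments"]}

```bash
mkdir -p pics; python3 - <<'E'
from workcell import telemetry,camera,calibration
import cv2,numpy as np
for n in("scene","top"):
    p,d=camera(n);cv2.imwrite(f"pics/{n}0.png",p[:,:,::-1]);np.savez(f"pics/{n}0.npz",p=p,d=d);print(n,calibration(n),(d>0).mean())
print(calibration("wrist"));print(telemetry.get_obs())
E
```

```text
scene {'vertical_fov': 46.24480797120238, 'cx': 275.7498273507007, 'cy': 208.14481279867007, 'rvec': array([ 2.00094722, -0.44743091,  0.24387467]), 'tvec': array([-0.51413938,  0.27172727,  1.24543094])} 0.9960544217687075
top {'vertical_fov': 44.90504298876955, 'cx': 276.74949409610593, 'cy': 210.787657209273, 'rvec': array([ 2.11998882, -2.13573964,  0.20280599]), 'tvec': array([0.09582546, 0.60668484, 1.63450811])} 0.9955952380952381
{'vertical_fov': 65.47409506536353, 'cx': 282.50615168486064, 'cy': 212.1646432383226, 'hand_eye': array([[ 2.24231035e-04, -9.54722792e-01, -2.97496791e-01,
         7.66582120e-02],
       [ 9.99999901e-01,  3.28135468e-04, -2.99322210e-04,
        -8.91701954e-04],
       [ 3.83388985e-04, -2.97496694e-01,  9.54722771e-01,
        -1.23835643e-01],
       [ 0.00000000e+00,  0.00000000e+00,  0.00000000e+00,
         1.00000000e+00]])}
{'time': 0.1, 'q': array([ 6.99575411e+01,  5.00779890e+00,  1.00366859e+01,  9.50994781e+01,
       -6.31514375e-04,  9.00006286e+01]), 'qd': array([-0.01308268, -0.02686429,  0.12022784,  0.04289627, -0.028099  ,
       -0.06618126]), 'joint_efforts': array([ 9.33715637e-04, -5.21563232e+01,  4.65651655e+01,  1.59787800e-02,
        4.45917249e-05, -2.76878744e-06]), 'ee_pos': array([0.18842963, 0.51650634, 0.24963472]), 'tcp_rot': array([-1.79929409e+02,  6.32288393e-04,  1.59956913e+02]), 'wrist_force': array([ 0.88223889, -0.06072416,  0.38973485]), 'torque': array([0.03246146, 0.02204057, 0.03030328]), 'grasp_force': 0.0, 'opening': 0.08535473234090465}
```

View pics/scene0.png

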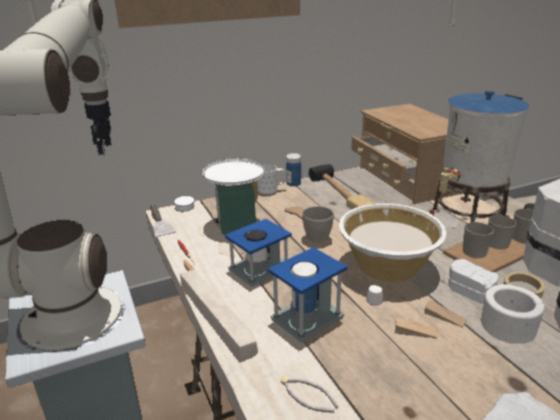

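View pics/top0.png

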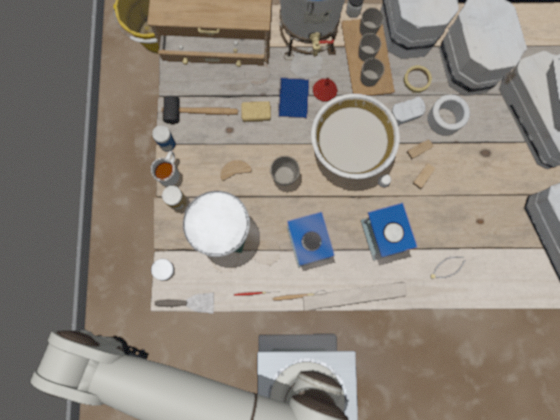

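The top view shows the black lid at about (312,241), the white lid at (393,232), the pan at (217,224), the cup at (286,172) and the tin at (162,270). Next I turn these into positions.

```bash
cat > h.py <<'E'
import cv2,numpy as np
from workcell import calibration
from scipy.spatial.transform import Rotation as R
def cam(n,ee=None,rot=None):
    c=calibration(n); f=210/np.tan(np.radians(c["vertical_fov"])/2)
    if n=="wrist":
        T=np.eye(4);T[:3,:3]=R.from_euler("xyz",rot,degrees=True).as_matrix();T[:3,3]=ee
        T=T@c["hand_eye"]; return f,c["cx"],c["cy"],T[:3,:3],T[:3,3]
    M=cv2.Rodrigues(np.array(c["rvec"]))[0]
    return f,c["cx"],c["cy"],M.T,-M.T@np.array(c["tvec"])
def onplane(C,uv,z):
    f,cx,cy,M,o=C; uv=np.atleast_2d(np.float64(uv))
    r=np.c_[(uv[:,0]-cx)/f,(uv[:,1]-cy)/f,np.ones(len(uv))]@M.T
    return o+r*((z-o[2])/r[:,2])[:,None]
def cloud(C,d):
    f,cx,cy,M,o=C; v,u=np.indices(d.shape)
    return np.stack([(u-cx)/f*d,(v-cy)/f*d,d],-1)@M.T+o
def big(m,box=None):
    m=m.astype(np.uint8)
    if box:
        k=np.zeros_like(m);k[box[1]:box[3],box[0]:box[2]]=1;m=m*k
    cs=cv2.findContours(m,cv2.RETR_EXTERNAL,cv2.CHAIN_APPROX_NONE)[0]
    return max(cs,key=cv2.contourArea)[:,0,:]
E
python3 - <<'E'
from h import *
for n,boxes in (("top",dict(short=(280,205,340,275),tall=(360,195,425,265),pan=(175,185,258,262),cup=(265,150,305,195))),("scene",dict(short=(220,215,298,260),tall=(265,245,352,295),pan=(195,155,272,190)))):
    z=np.load(f"pics/{n}0.npz");p,d=z["p"],z["d"];C=cam(n);W=cloud(C,d)
    hsv=cv2.cvtColor(p,cv2.COLOR_RGB2HSV)
    for k,b in boxes.items():
        if k in("short","tall"):
            zz=.115 if k=="short" else .15
            m=(hsv[...,0]>100)&(hsv[...,0]<130)&(hsv[...,1]>140)&(abs(W[...,2]-zz)<.015)
            c=big(m,b)
            q=onplane(C,c,zz)[:,:2].astype(np.float32); r=cv2.minAreaRect(q)
            print(n,k,r,np.median(W[c[:,1],c[:,0],2]))
            # lid: inside region not blue
            mm=np.zeros(m.shape,np.uint8);cv2.fillPoly(mm,[c],1)
            l=big((mm>0)&~((hsv[...,1]>140)&(hsv[...,2]>60)) if k=="tall" else (mm>0)&(p.max(2)<70)); 
            q=onplane(C,l,zz+.002)[:,:2].astype(np.float32); print("  lid",cv2.minEnclosingCircle(q),cv2.minAreaRect(q))
        elif k=="pan":
            m=(W[...,2]>.165)&(W[...,2]<.21); c=big(m,b); q=onplane(C,c,.193)[:,:2].astype(np.float32)
            print(n,k,cv2.minEnclosingCircle(q),cv2.minAreaRect(q))
        else:
            m=(W[...,2]>.06)&(W[...,2]<.11); c=big(m,b); q=onplane(C,c,.09)[:,:2].astype(np.float32)
            print(n,k,cv2.minEnclosingCircle(q),cv2.minAreaRect(q))
E
```

```text
top short ((0.5244220495223999, 0.03255069628357887), (0.0625857561826706, 0.07329358160495758), 69.7308349609375) 0.11463635682439377Traceback (most recent call last):
  File "<stdin>", line 14, in <module>
  File "h.py", line 23, in big
    return max(cs,key=cv2.contourArea)[:,0,:]
           ~~~^^^^^^^^^^^^^^^^^^^^^^^^
ValueError: max() iterable argument is empty
```

```bash
python3 - <<'E'
from h import *
for n,boxes in (("top",dict(short=(280,205,340,275),tall=(360,195,425,265),pan=(175,185,258,262),cup=(265,150,305,195))),("scene",dict(short=(220,215,298,260),tall=(265,245,352,295),pan=(195,155,272,190)))):
    z=np.load(f"pics/{n}0.npz");p,d=z["p"],z["d"];C=cam(n);W=cloud(C,d)
    for k,b in boxes.items():
        lo,hi,zz=dict(short=(.1,.13,.115),tall=(.135,.165,.15),pan=(.165,.21,.193),cup=(.06,.11,.09))[k]
        c=big((W[...,2]>lo)&(W[...,2]<hi),b);q=onplane(C,c,zz)[:,:2].astype(np.float32)
        print(n,k,np.round(cv2.minEnclosingCircle(q)[0],4),cv2.minAreaRect(q))
        if k in("short","tall"):
            g=np.zeros(d.shape,np.uint8);cv2.fillPoly(g,[c],1);g=cv2.erode(g,np.ones((9,9)))>0
            s=p.astype(int);l=(s[...,2]-s[...,0])<40
            l=big(g&l);q=onplane(C,l,zz+.002)[:,:2].astype(np.float32);print("  lid",cv2.minEnclosingCircle(q),cv2.minAreaRect(q),len(l))
E
```

```text
top short [ 0.5101 -0.0136] ((0.5092788934707642, -0.013401232659816742), (0.14654135704040527, 0.11659514904022217), 14.951797485351562)
  lid ((0.4985002875328064, -0.016737012192606926), 0.0311694648116827) ((0.49794435501098633, -0.016065403819084167), (0.057150695472955704, 0.05761454254388809), 89.02606201171875) 53
top tall [ 0.5304 -0.266 ] ((0.5303912162780762, -0.2658476233482361), (0.1462462991476059, 0.11827664077281952), 15.117349624633789)
  lid ((0.519850492477417, -0.26968246698379517), 0.03193734586238861) ((0.5184569358825684, -0.27086523175239563), (0.059220775961875916, 0.06034618243575096), 87.33441162109375) 56
top pan [0.5476 0.2789] ((0.5481429696083069, 0.2798885107040405), (0.20037280023097992, 0.19990846514701843), 89.61920166015625)
top cup [0.7394 0.0656] ((0.7399783134460449, 0.0647938996553421), (0.09602168947458267, 0.09906402975320816), 89.64230346679688)
scene short [ 0.5035 -0.0232] ((0.5030781626701355, -0.022594653069972992), (0.15428899228572845, 0.1277255415916443), 15.031245231628418)
  lid ((0.49478983879089355, -0.02133096568286419), 0.02997685968875885) ((0.49594464898109436, -0.020153380930423737), (0.05478528141975403, 0.05551822856068611), 63.43727111816406) 47
scene tall [ 0.5242 -0.273 ] ((0.5245333909988403, -0.27321308851242065), (0.15443949401378632, 0.12532943487167358), 15.261799812316895)
  lid ((0.5168423056602478, -0.27257293462753296), 0.03297477960586548) ((0.517529308795929, -0.2710287868976593), (0.061808086931705475, 0.060499157756567), 63.750579833984375) 62
scene pan [0.5362 0.2689] ((0.5382314324378967, 0.26892948150634766), (0.22243988513946533, 0.1990135759115219), 62.76748275756836)
```

```bash
cat >> h.py <<'E'
def rel(p,yaw=None):
    """shift (mm) and turn in tool axes from the measured pose to world p, tool down"""
    from workcell import telemetry
    o=telemetry.get_obs();M=R.from_euler("xyz",o["tcp_rot"],degrees=True)
    s=M.inv().apply(np.array(p)-o["ee_pos"])*1000
    t=(M.inv()*R.from_euler("xyz",[180,0,o["tcp_rot"][2] if yaw is None else yaw],degrees=True)).as_rotvec()
    print("shift",s.round(1),"turn",np.degrees(t).round(2),"t",o["time"])
E
python3 -c "
from h import *
rel((.498,-.057,.28),90)"
```

```text
shift [-487.4 -432.7  -29.8] turn [-6.000e-02  4.000e-02  6.996e+01] t 0.1
```

Request:
play_rows:
  increments:
    - [[-40, -36, -30], [0, 0, 6], 0]
    - [[-80, -71, -30], [0, 0, 12], 0]
    - [[-120, -107, -30], [0, 0, 18], 0]
    - [[-160, -142, -30], [0, 0, 23], 0]
    - [[-200, -178, -30], [0, 0, 29], 0]
    - [[-240, -213, -30], [0, 0, 35], 0]
    - [[-280, -249, -30], [0, 0, 41], 0]
    - [[-320, -284, -30], [0, 0, 47], 0]
    - [[-360, -320, -30], [0, 0, 52], 0]
    - [[-400, -355, -30], [0, 0, 58], 0]
    - [[-440, -391, -30], [0, 0, 64], 0]
    - [[-487, -433, -30], [0, 0, 70], 0]
    - [[-487, -433, -30], [0, 0, 70], 0]
    - [[-487, -433, -30], [0, 0, 70], 0]
    - [[-487, -433, -30], [0, 0, 70], 0]
    - [[-487, -433, -30], [0, 0, 70], 0]
    - [[-487, -433, -30], [0, 0, 70], 0]
    - [[-487, -433, -30], [0, 0, 70], 0]

```text
time: 1.9
ee_pos: [0.4973, -0.0558, 0.2807]
tcp_rot: [180.0, -0.0, 90.1]
wrist_force: [-0.1, -0.2, -0.1]
opening: 0.0854
grasp_force: 0.0
```

```bash
python3 - <<'E'
from h import *
from workcell import telemetry,camera
o=telemetry.get_obs();p,d=camera("wrist");cv2.imwrite("pics/w1.png",p[:,:,::-1])
C=cam("wrist",o["ee_pos"],o["tcp_rot"]);W=cloud(C,d);print(o["ee_pos"],o["tcp_rot"])
np.savez("pics/w1.npz",p=p,d=d,ee=o["ee_pos"],rot=o["tcp_rot"])
s=p.astype(int);m=(s.max(2)<70)&(abs(W[...,2]-.117)<.012)
m=cv2.morphologyEx(m.astype(np.uint8),cv2.MORPH_OPEN,np.ones((5,5)))
c=big(m);q=onplane(C,c,.117)[:,:2].astype(np.float32);print(c.mean(0),cv2.minEnclosingCircle(q),cv2.minAreaRect(q),np.median(W[...,2][m>0]))
E
```

```text
[ 0.49726182 -0.05579364  0.28067603] [ 1.79964934e+02 -6.88669921e-04  9.00654066e+01]
[273.25925926 173.77777778] ((0.48834484815597534, -0.034585800021886826), 0.004877808969467878) ((0.48834487795829773, -0.03458579629659653), (0.007227132562547922, 0.006251274608075619), 89.7898178100586) 0.11782420286395995
```

View pics/w1.png

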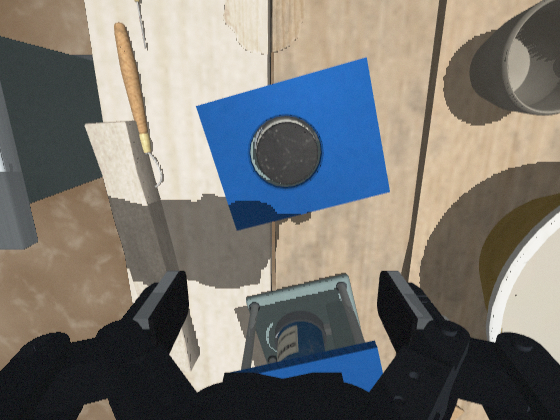

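The wrist view shows the black lid, grey and glossy, centred near (288,151) in the blue plate, clear of the fingers.

```bash
python3 - <<'E'
from h import *
z=np.load("pics/w1.npz");p=z["p"].astype(int);C=cam("wrist",z["ee"],z["rot"])
m=cv2.morphologyEx(((p[...,2]-p[...,0])<30).astype(np.uint8),cv2.MORPH_OPEN,np.ones((5,5)))
c=big(m,(235,105,335,205));q=onplane(C,c,.117)[:,:2].astype(np.float32);print(c.mean(0),cv2.minEnclosingCircle(q),cv2.minAreaRect(q))
x=np.mean(cv2.minAreaRect(q)[:1],0)
m=((p[...,2]-p[...,0])>60)
k=big(m,(180,50,400,240));q=onplane(C,k,.115)[:,:2].astype(np.float32);print("plate",cv2.minAreaRect(q))
rel((*x,.20),90);rel((*x,.140),90)
E
```

```text
[285.23350254 150.82233503] ((0.49871569871902466, -0.015085392631590366), 0.030692482367157936) ((0.49889129400253296, -0.01479916088283062), (0.06034838780760765, 0.05950487405061722), 0.0839855819940567)
plate ((0.5083394050598145, -0.013831272721290588), (0.1459122747182846, 0.1161586120724678), 14.94582462310791)
shift [41.1  1.6 80.7] turn [0.04 0.   0.06] t 1.95
shift [ 41.1   1.5 140.7] turn [0.04 0.   0.06] t 1.95
```

Request:
play_rows:
  increments:
    - [[20, 1, 20], [0, 0, 0], 1]
    - [[41, 1, 50], [0, 0, 0], 1]
    - [[41, 1, 80], [0, 0, 0], 1]
    - [[41, 1, 80], [0, 0, 0], 1]
    - [[41, 1, 80], [0, 0, 0], 1]
    - [[41, 1, 100], [0, 0, 0], 1]
    - [[41, 1, 120], [0, 0, 0], 1]
    - [[41, 1, 135], [0, 0, 0], 1]
    - [[41, 1, 135], [0, 0, 0], 1]
    - [[41, 1, 135], [0, 0, 0], 1]
    - [[41, 1, 138], [0, 0, 0], 1]
    - [[41, 1, 141], [0, 0, 0], 1]
    - [[41, 1, 144], [0, 0, 0], 1]
    - [[41, 1, 147], [0, 0, 0], 1]
    - [[41, 1, 150], [0, 0, 0], 1]
    - [[41, 1, 152], [0, 0, 0], 1]
    - [[41, 1, 154], [0, 0, 0], 1]
    - [[41, 1, 154], [0, 0, 0], 1]
    - [[41, 1, 154], [0, 0, 0], 1]
  grip_force: 20

```text
time: 3.85
ee_pos: [0.4988, -0.016, 0.127]
tcp_rot: [179.9, 0.0, 90.0]
wrist_force: [-2.1, -0.2, 6.7]
opening: 0.0002
grasp_force: 3.0
```

Request:
play_rows:
  increments:
    - [[0, 0, 1], [0, 0, 0], 1]
    - [[0, 0, 2], [0, 0, 0], 1]
    - [[0, 0, 3], [0, 0, 0], 1]
    - [[0, 0, 4], [0, 0, 0], 1]
    - [[0, 0, 4], [0, 0, 0], 1]

```text
time: 4.35
ee_pos: [0.4991, -0.016, 0.124]
tcp_rot: [179.9, 0.0, 90.0]
wrist_force: [-4.0, -0.2, 13.6]
opening: -0.0
grasp_force: 6.5
```

Request:
play_rows:
  increments:
    - [[0, 0, 1], [0, 0, 0], 1]
    - [[0, 0, 1], [0, 0, 0], 1]
    - [[0, 0, -5], [0, 0, 0], 1]
    - [[0, 0, -12], [0, 0, 0], 1]
    - [[0, 0, -25], [0, 0, 0], 1]
    - [[0, 0, -45], [0, 0, 0], 1]
    - [[0, 0, -70], [0, 0, 0], 0]
    - [[0, 0, -100], [0, 0, 0], 0]
    - [[-20, 0, -130], [0, 0, 0], 0]
    - [[-40, 0, -157], [0, 0, 0], 0]
    - [[-40, 0, -157], [0, 0, 0], 0]
    - [[-40, 0, -157], [0, 0, 0], 0]
    - [[-40, 0, -157], [0, 0, 0], 0]
    - [[-40, 0, -157], [0, 0, 0], 0]
    - [[-40, 0, -157], [0, 0, 0], 0]
    - [[-40, 0, -157], [0, 0, 0], 0]
    - [[-40, 0, -157], [0, 0, 0], 0]

```text
time: 6.05
ee_pos: [0.4985, -0.0558, 0.2791]
tcp_rot: [-180.0, -0.0, 90.0]
wrist_force: [-0.4, -0.4, -0.2]
opening: 0.0855
grasp_force: 0.0
```

```bash
python3 - <<'E'
from h import *
from workcell import telemetry,camera
o=telemetry.get_obs();p,d=camera("wrist");cv2.imwrite("pics/w2.png",p[:,:,::-1])
C=cam("wrist",o["ee_pos"],o["tcp_rot"]);W=cloud(C,d);print(o["ee_pos"],o["tcp_rot"],o["opening"])
m=(abs(W[...,2]-.155)<.006)&(abs(W[...,0]-.5)<.05)&(abs(W[...,1]+.015)<.05)
print(m.sum(),W[m].mean(0))
c=big(m);q=onplane(C,c,.155)[:,:2].astype(np.float32);print(c.mean(0),cv2.minEnclosingCircle(q),cv2.minAreaRect(q),np.percentile(W[...,2][m],[5,50,95]))
x=cv2.minAreaRect(q)[0]
rel((*x,.2),90);rel((*x,.136),90)
E
```

```text
[ 0.49849884 -0.05580176  0.27907172] [-1.79976380e+02 -2.96240551e-03  8.99751070e+01] 0.08551131227186538
3924 [ 0.49983932 -0.01611622  0.15516886]
[285.64824121 159.57286432] ((0.4996737837791443, -0.016826916486024857), 0.026966799050569534) ((0.4996713399887085, -0.0168328657746315), (0.05251527205109596, 0.05371798202395439), 1.9494128227233887) [0.15395428 0.15519183 0.15633668]
shift [39.   1.1 79.2] turn [-0.01 -0.   -0.03] t 6.1
shift [ 39.    1.1 143.2] turn [-0.01 -0.   -0.03] t 6.1
```

View pics/w2.png

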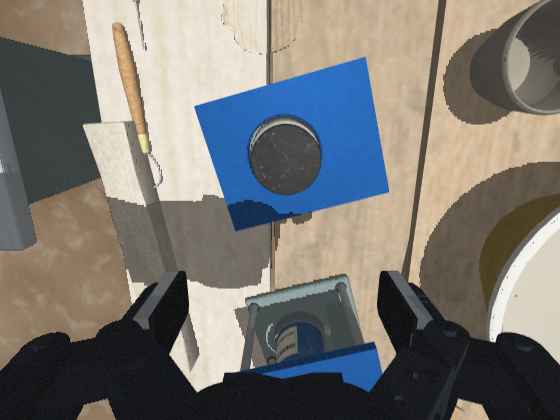

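The lid, at (285,155), is now up at z = 0.155. Next I go down and grip the jar body.

Request:
play_rows:
  increments:
    - [[20, 1, 20], [0, 0, 0], 0]
    - [[39, 1, 40], [0, 0, 0], 0]
    - [[39, 1, 70], [0, 0, 0], 0]
    - [[39, 1, 90], [0, 0, 0], 0]
    - [[39, 1, 110], [0, 0, 0], 0]
    - [[39, 1, 125], [0, 0, 0], 0]
    - [[39, 1, 135], [0, 0, 0], 0]
    - [[39, 1, 141], [0, 0, 0], 0]
    - [[39, 1, 141], [0, 0, 0], 0]
    - [[39, 1, 141], [0, 0, 0], 0]
    - [[39, 1, 141], [0, 0, 0], 0.5]
    - [[39, 1, 141], [0, 0, 0], 0.5]
    - [[39, 1, 141], [0, 0, 0], 0.5]
    - [[39, 1, 141], [0, 0, 0], 0.7]
    - [[39, 1, 141], [0, 0, 0], 0.7]
    - [[39, 1, 141], [0, 0, 0], 0.7]
    - [[39, 1, 141], [0, 0, 0], 0.7]
    - [[39, 1, 141], [0, 0, 0], 0.7]
  grip_force: 45

```text
time: 7.9
ee_pos: [0.4999, -0.017, 0.1384]
tcp_rot: [180.0, -0.0, 90.0]
wrist_force: [2.3, 1.4, 4.3]
opening: 0.0546
grasp_force: 47.4
```

Request:
play_rows:
  increments:
    - [[0, 0, -3], [0, 0, 0], 0.7]
    - [[0, 0, -8], [0, 0, 0], 0.7]
    - [[0, 0, -15], [0, 0, 0], 0.7]
    - [[0, 0, -22], [0, 0, 0], 0.7]
    - [[0, 0, -30], [0, 0, 0], 0.7]
    - [[0, 0, -38], [0, 0, 0], 0.7]
    - [[0, 0, -46], [0, 0, 0], 0.7]
    - [[0, 0, -55], [0, 0, 0], 0.7]
    - [[0, 0, -65], [0, 0, 0], 0.7]
    - [[0, 0, -78], [0, 0, 0], 0.7]
    - [[0, 0, -92], [0, 0, 0], 0.7]
    - [[0, 0, -110], [0, 0, 0], 0.7]
    - [[0, 0, -130], [0, 0, 0], 0.7]
    - [[0, 0, -150], [0, 0, 0], 0.7]
    - [[0, 0, -165], [0, 0, 0], 0.7]
    - [[0, 0, -175], [0, 0, 0], 0.7]
    - [[0, 0, -180], [0, 0, 0], 0.7]
    - [[0, 0, -180], [0, 0, 0], 0.7]
    - [[0, 0, -180], [0, 0, 0], 0.7]
    - [[0, 0, -180], [0, 0, 0], 0.7]

```text
time: 9.9
ee_pos: [0.4994, -0.017, 0.3175]
tcp_rot: [-179.9, -0.0, 90.0]
wrist_force: [-0.8, -0.3, -3.0]
opening: 0.0541
grasp_force: 47.9
```

```bash
python3 - <<'E'
from h import *
from workcell import telemetry,camera
o=telemetry.get_obs();print(o["opening"],o["grasp_force"],o["wrist_force"],o["ee_pos"])
p,d=camera("scene");P=cv2.resize(p[120:300,150:390],None,fx=3,fy=3)
o=telemetry.get_obs();p,d=camera("wrist")
cv2.imwrite("pics/l1.png",P[:,:,::-1])
rel((.547,.279,.318),90)
E
```

```text
0.054083026399082065 47.90993844042532 [-0.8262333  -0.32710309 -2.96612837] [ 0.49944575 -0.01698003  0.31752779]
shift [296.   47.3  -0.3] turn [-0.06 -0.   -0.04] t 10.0
```

View pics/l1.png

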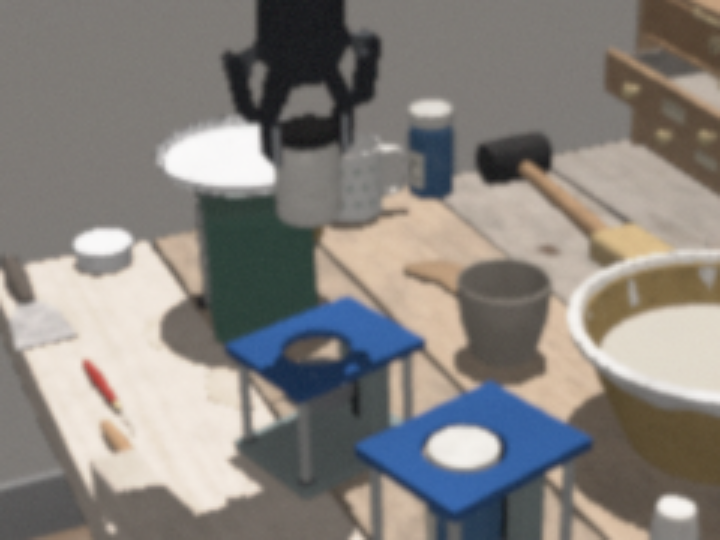

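The jar hangs upright in the gripper at (305,170) in the crop, the short stand is empty and the white jar is still in its stand. Moving to the pan.

Request:
play_rows:
  increments:
    - [[6, 1, 0], [0, 0, 0], 0.7]
    - [[18, 3, 0], [0, 0, 0], 0.7]
    - [[36, 6, 0], [0, 0, 0], 0.7]
    - [[58, 9, 0], [0, 0, 0], 0.7]
    - [[81, 13, 0], [0, 0, 0], 0.7]
    - [[104, 17, 0], [0, 0, 0], 0.7]
    - [[127, 20, 0], [0, 0, 0], 0.7]
    - [[150, 24, 0], [0, 0, 0], 0.7]
    - [[173, 28, 0], [0, 0, 0], 0.7]
    - [[196, 31, 0], [0, 0, 0], 0.7]
    - [[219, 35, 0], [0, 0, 0], 0.7]
    - [[241, 39, 0], [0, 0, 0], 0.7]
    - [[261, 42, 0], [0, 0, 0], 0.7]
    - [[278, 44, 0], [0, 0, 0], 0.7]
    - [[289, 46, 0], [0, 0, 0], 0.7]
    - [[296, 47, 0], [0, 0, 0], 0.7]
    - [[296, 47, 0], [0, 0, 0], 0.7]
    - [[296, 47, 0], [0, 0, 0], 0.7]
    - [[296, 47, 0], [0, 0, 0], 0.7]

```text
time: 11.9
ee_pos: [0.5469, 0.2783, 0.3186]
tcp_rot: [180.0, -0.0, 89.9]
wrist_force: [0.0, -0.3, -2.5]
opening: 0.0543
grasp_force: 47.9
```

```bash
python3 - <<'E'
from h import *
from workcell import telemetry,camera
o=telemetry.get_obs();print(o["opening"],o["wrist_force"],o["ee_pos"])
p,d=camera("scene");C=cam("scene");W=cloud(C,d)
m=(np.hypot(W[...,0]-.547,W[...,1]-.279)<.045)&(W[...,2]>.2)&(W[...,2]<.31)
s=p.astype(int).sum(2);j=m&(s>250)
c=big(j,(150,80,330,220));print("body z",np.percentile(W[c[:,1],c[:,0],2],[0,2,50,98,100]),c.min(0),c.max(0))
b=(c[:,0].min()+c[:,0].max())/2
W2=W[j];print("xy",W2.mean(0))
rel((.547,.279,.250),90)
E
```

```text
0.05426515994975805 [ 0.00819252 -0.32561269 -2.52925611] [0.54689628 0.27830699 0.3185869 ]
body z [0.24803913 0.24863238 0.28407889 0.30986092 0.3099291 ] [220 134] [241 156]
xy [0.53666536 0.25873436 0.28040658]
shift [ 0.7  0.1 68.6] turn [ 0.02 -0.01 -0.09] t 11.95
```

Request:
play_rows:
  increments:
    - [[0, 0, 8], [0, 0, 0], 0.7]
    - [[0, 0, 20], [0, 0, 0], 0.7]
    - [[0, 0, 34], [0, 0, 0], 0.7]
    - [[0, 0, 46], [0, 0, 0], 0.7]
    - [[0, 0, 55], [0, 0, 0], 0.7]
    - [[0, 0, 61], [0, 0, 0], 0.7]
    - [[0, 0, 65], [0, 0, 0], 0.7]
    - [[0, 0, 67], [0, 0, 0], 0.7]
    - [[0, 0, 67], [0, 0, 0], 0.7]
    - [[0, 0, 67], [0, 0, 0], 0.7]

```text
time: 12.95
ee_pos: [0.5469, 0.279, 0.2517]
tcp_rot: [180.0, -0.0, 90.0]
wrist_force: [0.3, -0.1, -1.9]
opening: 0.0545
grasp_force: 47.9
```

Request:
play_rows:
  increments:
    - [[0, 0, 1], [0, 0, 0], 0.7]
    - [[0, 0, 2], [0, 0, 0], 0.7]
    - [[0, 0, 3], [0, 0, 0], 0.7]
    - [[0, 0, 3], [0, 0, 0], 0.7]
    - [[0, 0, 3], [0, 0, 0], 0.7]

```text
time: 13.45
ee_pos: [0.5468, 0.279, 0.2483]
tcp_rot: [-180.0, 0.0, 90.0]
wrist_force: [-0.3, -0.7, -1.7]
opening: 0.0542
grasp_force: 47.9
```

Request:
play_rows:
  increments:
    - [[0, 0, 1], [0, 0, 0], 0.7]
    - [[0, 0, 2], [0, 0, 0], 0.7]
    - [[0, 0, 2], [0, 0, 0], 0.7]
    - [[0, 0, 2], [0, 0, 0], 0.7]

```text
time: 13.85
ee_pos: [0.5469, 0.279, 0.2464]
tcp_rot: [180.0, -0.0, 90.0]
wrist_force: [-0.6, 0.0, -0.2]
opening: 0.0543
grasp_force: 48.1
```

Request:
play_rows:
  increments:
    - [[0, 0, 1], [0, 0, 0], 0.7]
    - [[0, 0, 1], [0, 0, 0], 0.7]
    - [[0, 0, 1], [0, 0, 0], 0.7]

```text
time: 14.15
ee_pos: [0.5469, 0.279, 0.2455]
tcp_rot: [180.0, -0.0, 90.0]
wrist_force: [-0.5, -1.2, 2.7]
opening: 0.0545
grasp_force: 48.3
```

The wrist force went from -1.7 to +2.7 N, so the jar is resting on the pan. Releasing.

Request:
play_rows:
  increments:
    - [[0, 0, 0], [0, 0, 0], 0.3]
    - [[0, 0, 0], [0, 0, 0], 0.3]
    - [[0, 0, 0], [0, 0, 0], 0]
    - [[0, 0, 0], [0, 0, 0], 0]
    - [[0, 0, 0], [0, 0, 0], 0]
    - [[0, 0, 0], [0, 0, 0], 0]
    - [[0, 0, -5], [0, 0, 0], 0]
    - [[0, 0, -15], [0, 0, 0], 0]
    - [[0, 0, -30], [0, 0, 0], 0]
    - [[0, 0, -50], [0, 0, 0], 0]
    - [[0, 0, -75], [0, 0, 0], 0]
    - [[0, 0, -100], [0, 0, 0], 0]
    - [[0, 0, -110], [0, 0, 0], 0]
    - [[0, 0, -110], [0, 0, 0], 0]
    - [[0, 0, -110], [0, 0, 0], 0]
    - [[0, 0, -110], [0, 0, 0], 0]
    - [[0, 0, -110], [0, 0, 0], 0]

```text
time: 15.85
ee_pos: [0.5467, 0.2789, 0.3545]
tcp_rot: [-179.9, 0.0, 90.0]
wrist_force: [-0.5, 0.2, -0.6]
opening: 0.0852
grasp_force: 0.0
```

```bash
python3 - <<'E'
from h import *
from workcell import telemetry,camera
o=telemetry.get_obs();print(o["opening"],o["wrist_force"],o["ee_pos"])
p,d=camera("scene");P=cv2.resize(p[120:300,150:390],None,fx=3,fy=3);cv2.imwrite("pics/f1.png",P[:,:,::-1])
p,d=camera("wrist");C=cam("wrist",o["ee_pos"],o["tcp_rot"]);W=cloud(C,d)
m=(abs(W[...,2]-.262)<.008);c=big(m,(180,100,400,380));q=onplane(C,c,.262)[:,:2].astype(np.float32)
print(cv2.minAreaRect(q),np.percentile(W[...,2][m],[5,50,95]))
E
```

```text
0.08517873068482812 [-0.47337291  0.16068547 -0.55238278] [0.5466915  0.27888955 0.35450542]
((0.5449422001838684, 0.28116148710250854), (0.053807489573955536, 0.052723757922649384), 89.9983139038086) [0.26006431 0.26138686 0.2625074 ]
```

View pics/f1.png

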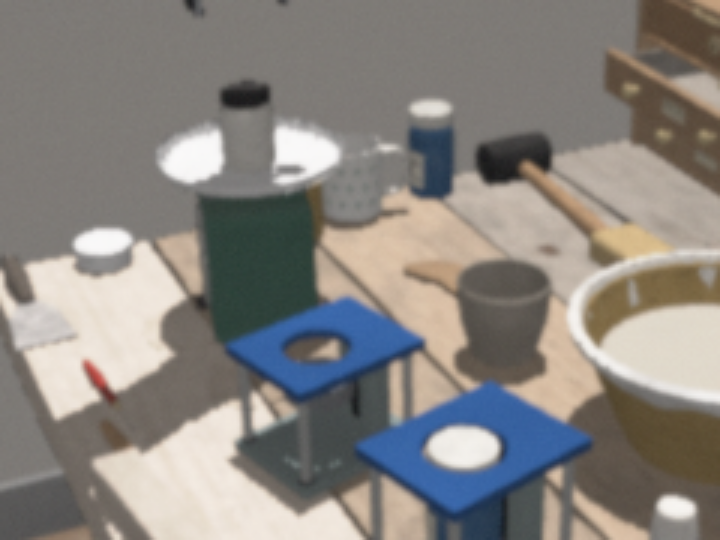

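The jar stands upright in the middle of the pan at (247,130) in the crop. Its lid top is at z = 0.261, as expected, and the gripper is clear.

```bash
python3 -c "
from workcell import workorder
print(workorder.job_done())"
```

```text
the job is handed in; nothing more can be done
None
```

The black-lidded jar was unlatched, drawn out and set down upright about 3 mm from the middle of the scale's pan. The gripper let go and is clear of it. In the final picture the white-lidded jar is still down in its stand, and the cup and tin look undisturbed. I handed the job in at about 16 s of the 53 s allowed, and the hand-in gave no verdict.

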